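# Hang the spice caddy on its rail and load the spice jar

## Task

Hang the blue caddy on the upper steel bar of the stand: slide its two open C-shaped clips over the bar from the front, with the tray on the front side, and let it down until the clips hang on the bar and the caddy is upright on its own. Then stand the slim black-capped spice jar upright in the hanging caddy, setting it down gently, and let go. Leave the salt jar, the tomato and the bowl where they are.

Things in the scene. Friction and masses are not known exactly. Their poses are not given: they have to be found in the camera images.
- stand: fixed stand: wooden base 120 x 310 x 12 mm, two dark posts at y = -135 and 135 (18 mm thick, top z = 150) with an upper and a lower steel bar between them along y. Origin on the worktop below the middle of the upper bar; x to the back, y along the bar, z up; front is the -x side. Lower bar 10 mm thick at x = -12.5, z = 70: the hung caddy's back leans on it
- rail (a point): middle of the axis of the upper bar (round, 12 mm thick), 140 mm over the worktop; axes as the stand's
- caddy: loose blue caddy, about 180 g, 132 mm high, standing at the start. Origin: middle of the tray's underside; y along its width, x to its back (the clips' side), z up. Tray 104 mm wide, inside x = -29 to 27, y = -48 to 48 mm, floor 4 mm thick, front and side walls 50 mm high. Back plate 104 mm high, rear face at x = 32
- clip (a point): centre of the two black C clips, midway between them: caddy x = 50, y = 0, z = 84; axes as the caddy's. Clips at y = -38 and 38, each 24 mm wide, inner diameter 32, outer 40 mm, open to the back (+x) by a gap 19 mm high, centred at the clip centre's height. Hung, the upper bar lies in the top of the C, its axis 10 mm above the clip centre
- tab (a point): middle of the top edge of the caddy's black finger tab, the place to grip from above, closing along the caddy's x: 10 mm thick (x = 24 to 34), 44 mm wide (y = -22 to 22), z = 96 to 132 in the caddy's frame. This point: x = 29, y = 0, z = 132
- pepper_jar: slim round spice jar with a black cap, 41 mm diameter, 105 mm high, about 110 g; origin at the centre of its underside, z up
- salt_jar: bystander: wider glass jar with a grey screw lid and white contents, 62 mm diameter, 90 mm high; origin at the centre of its underside; it and the spice jar may change places
- tomato: bystander: red tomato, about 58 mm; origin at its underside
- rice_bowl: bystander: white bowl, 115 mm diameter, 52 mm high; origin at the centre of its underside

How it is judged:
On the way:
1. the caddy hangs on the upper bar by its C clips, let go and at rest, with the spice jar not yet in it (x of clip in the frame of stand between -0.008 and 0.008 m and z of clip in the frame of stand between 0.125 and 0.1345 m and x of tab in the frame of stand below -0.01 m and angle between the y axis of caddy and the y axis of stand, either way round below 0.12 rad and angle between caddy's own z axis and vertical below 0.15 rad and linear speed of caddy below 0.03 m/s and contact force between the fingers and caddy below 0.2 N and distance between pepper_jar and caddy above 0.1 m), for 0.2 s.
At the end, for the whole second after the job is handed in: The bar lies in the top of both C clips (clip centre 5.5 to 15 mm below its axis, within 8 mm fore and aft), tray in front, caddy along the bar within 0.12 rad, upright within 0.15 rad. The spice jar stands on the caddy floor, upright within 0.25 rad. All let go, at rest (x of clip in the frame of stand between -0.008 and 0.008 m and z of clip in the frame of stand between 0.125 and 0.1345 m and x of tab in the frame of stand below -0.01 m and angle between the y axis of caddy and the y axis of stand, either way round below 0.12 rad and angle between caddy's own z axis and vertical below 0.15 rad and linear speed of each of caddy, pepper_jar below 0.03 m/s and contact force between the fingers and caddy below 0.2 N and x of pepper_jar in the frame of caddy between -0.02 and 0.02 m and y of pepper_jar in the frame of caddy between -0.045 and 0.045 m and z of pepper_jar in the frame of caddy between -0.003 and 0.012 m and angle between pepper_jar's own z axis and vertical below 0.25 rad and contact force between the fingers and pepper_jar below 0.2 N); the robot touches nothing.
It fails at once if the salt jar is moved more than 40 mm (distance of salt_jar from where it was at the start of the episode above 0.04 m).
It fails at once if the tomato is moved more than 40 mm (distance of tomato from where it was at the start of the episode above 0.04 m).
It fails at once if the bowl is moved more than 40 mm (distance of rice_bowl from where it was at the start of the episode above 0.04 m).
It fails at once if the spice jar is pressed hard into the caddy (more than 40 N) (contact force between pepper_jar and caddy above 40 N).
It fails at once if the spice jar is let fall into the caddy (over the caddy, out of the fingers, faster than 0.5 m/s: a fall of more than about 13 mm) (horizontal distance between pepper_jar and caddy below 0.06 m and contact force between the fingers and pepper_jar below 0.2 N and linear speed of pepper_jar above 0.5 m/s).
It also fails if it takes over 67 s, if anything falls off the work surface, if the arm or the gripper's body presses on something with over 40 N, if the wrist force passes 120 N, or if a joint passes its speed limit or range.

## Robot

A 7-joint arm with a two-finger parallel gripper is mounted at the origin on a cart in front of the work surface, level with it; the furniture and walls round the work are solid. World frame = base frame: x ahead of the robot, y to its left, z up, the work surface at z = 0. Lengths are in m, angles in rad, forces in N, time in s.
With the tool pointing down it reaches from about 0.4 to 0.85 m from the base axis. Payload 10.4 kg.
Tool frame: the origin (TCP) lies midway between the tips of the shut fingers; the grasp point (between the pads) lies 19 mm behind it (manip.grasp_offset is the distance from the TCP to the grasp point, in m); z points along the fingers, y is the line along which they close (so a half turn about z gives the same grasp; the last joint's range is limited). The gripper opens to 85 mm and grips with 20 to 120 N. Pads are 22 mm wide; open, the fingers measure 114 mm over their backs; the gripper's body (76 mm by 85 mm) begins 54 mm behind the grasp point. The pads swing forward as they close: fully open they stand 13 mm farther back than shut.
Start: joints at [-1.141, 0.332, -0.065, 1.46, 0.022, 1.35, -0.088], TCP at [0.273, 0.562, 0.231] pointing down, gripper open.
Joint ranges: [-2.6, 2.6], [-0.5, 2.12], [-1.47, 1.34], [0.16, 2.42], [-1.27, 4.41], [0.06, 2.06], [-2.6, 2.6]. Speed limits (rad/s): [2.22, 2.22, 2.79, 2.79, 3.14, 3.14, 3.14].

## Interface

Orientations are given as a unit quaternion [x, y, z, w].
In Python, from workcell import manip gives the robot as it stands.
- The arm moves only by the shell command python3 jog.py [FORCE], which reads ROWS from standard input. ROWS is a JSON list of rows, 1 to 20 of them, each an object with the fields rot (a list: a rotation vector rx, ry, rz in normalised numbers (1 is pi rad)), pos (a list: dx, dy, dz in fractions of the full range, 1 being 750 mm), aperture (the opening from 0.0 (shut) to 1.0 (fully open)); a field left out counts as zero (the opening has to be given); each row is the pose to reach, as a shift and turn from the pose commanded when the command began, along the tool's axes at that moment; what a row does not reach only later rows make up. A row lasts 1/8 s, in which the tool goes at most 0.0625 m and 0.188 rad, less where a joint would pass 70% of its speed; a pose out of reach is approached as far as the arm can. The fingers move at their own pace and stop on an object; FORCE is the grip in N (left out, the last holds). Time passes only in rows, so rows that do not move let the fingers close. It prints the time, the measured TCP pose, the force, the opening and the grip force at its end. Shift and turn numbers lie between -1 and 1, and a call with a number outside is refused. Input that does not fit is refused with a message, and nothing moves.
- manip.get_obs(): the state, without advancing time (a new reading comes with each control period).
- manip.camera(name): name is "scene" or "top"; returns the picture (384x512x3 uint8, blue, green, red); there is no depth.
- manip.calibration(name): a dict with "fx", "fy", "cx", "cy" (pixels), "k1" (the pictures are not rectified: a ray, as slopes to the right and down, at radius r is drawn at 1 + k1 r^2 times it, then the intrinsics apply), "world_from_camera" (4x4, takes a point from camera to world coordinates). Camera axes: x right, y up, looking along -z (the intrinsics and any distortion apply to the point x, -y, -z); pixel columns grow to the right and rows downward; lengths in m; the calibration is good to about 2 mm. A picture is of the moment at which its call begins. calibration takes no time and is no camera call.
- manip.hand_in(): hands the job in; it is judged then, once.
The state is a dict: "clock": time; "joint_pos": joint angles; "joint_velocities": joint speeds; "tau": joint torques, N m; "position": TCP position; "ee_rot": TCP orientation; "ft_force": force on the tool from outside, world axes, zero at the start; "torque": the same for the moment, N m; "grip_width": opening from 0.0 (shut) to 1.0 (fully open); "grasp_force": force on a finger pad.
Only numpy, scipy, OpenCV 4.12 (cv2) and the standard library are available. Lean on these libraries where they do the work, as an engineer would, in place of code of your own. Each camera call takes 0.05 s, during which the arm holds its last target. There are 200 camera calls.

## Working session

There is one attempt and no reset: what is moved stays moved. The work goes in short steps, Python scripts to look and compute and a shell command to move; the robot and the scene stay as the last step left them, time stands still between calls to the robot, and variables do not carry over. Pictures are saved under pics/ and viewed, at most 11 in all, crops included, and the job is handed in when it is done.

```bash
ls; mkdir -p pics
python3 - <<'E'
from workcell import manip
import cv2,numpy as np
for n in("scene","top"):
    im=manip.camera(n); cv2.imwrite(f"pics/{n}0.png",im)
    c=manip.calibration(n); print(n,{k:np.round(v,4).tolist() for k,v in c.items()})
o=manip.get_obs();print(o, manip.grasp_offset)
E
```

```text
jog.py
pics
workcell.py
scene {'fx': 391.7641, 'fy': 391.7641, 'cx': 257.5816, 'cy': 188.736, 'k1': -0.0476, 'world_from_camera': [[0.7585, 0.4165, -0.5011, -0.0249], [-0.6513, 0.459, -0.6043, -0.6731], [-0.0216, 0.7847, 0.6195, 0.8184], [0.0, 0.0, 0.0, 1.0]]}
top {'fx': 360.8106, 'fy': 360.8106, 'cx': 257.9044, 'cy': 190.5248, 'k1': -0.0826, 'world_from_camera': [[-0.0041, 0.9888, -0.1489, 0.3841], [-0.9999, -0.0064, -0.015, -0.0281], [-0.0158, 0.1488, 0.9887, 1.1223], [0.0, 0.0, 0.0, 1.0]]}
{'clock': 0.1, 'joint_pos': array([-1.14059722,  0.33280244, -0.06469271,  1.46084483,  0.0215861 ,
        1.34992996, -0.08852038]), 'joint_velocities': array([ 0.00063027, -0.00352839,  0.0002635 , -0.00037352, -0.00124388,
        0.0010037 , -0.000436  ]), 'tau': array([ 1.25736711e-03, -6.26742411e+01,  4.93122381e-02, -3.92432463e+01,
        1.64679671e-02,  7.16557464e-03, -3.86676973e-06]), 'position': array([0.27328151, 0.56170805, 0.23060535]), 'ee_rot': array([ 2.24475912e-01,  9.74479425e-01, -6.33425094e-04, -1.21187408e-04]), 'ft_force': array([-0.58631107, -0.24514717, -0.24205205]), 'torque': array([-0.02436527,  0.01480446,  0.0268679 ]), 'grasp_force': 0.0, 'grip_width': 1.0004773616705143} 0.0187
```

View pics/scene0.png

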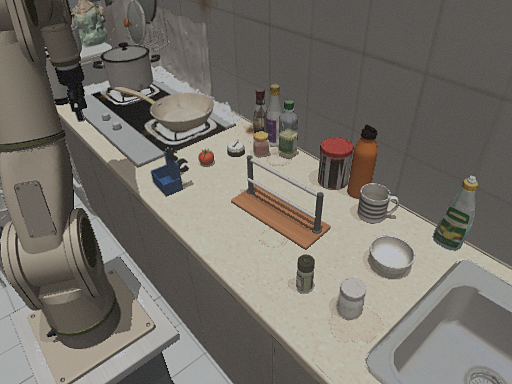

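View pics/top0.png

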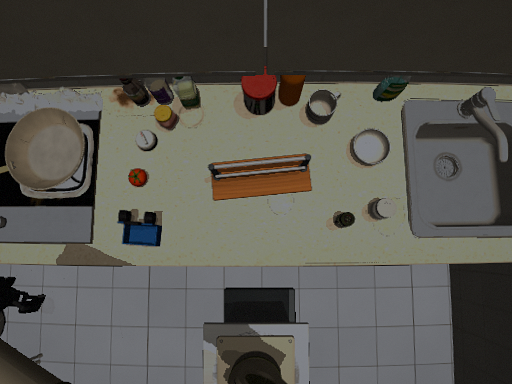

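The scene view shows the caddy near pixel (168,178), the stand near (280,195) and the pepper jar near (305,275). In the top view the caddy tray is at (142,232) with clips at (124,216) and (150,217), the post tops at about (213,168) and (306,160), the pepper jar at (344,219) and the salt jar at (381,208). I'll zoom in on the caddy and stand.

```bash
cat > h.py <<'E'
import cv2,numpy as np
from workcell import manip
def ray(n,uv):
    c=manip.calibration(n);K=np.array([[c['fx'],0,c['cx']],[0,c['fy'],c['cy']],[0,0,1]])
    p=cv2.undistortPoints(np.array(uv,float).reshape(-1,1,2),K,np.array([c['k1'],0,0,0])).reshape(-1,2)
    T=np.array(c['world_from_camera']);d=np.c_[p[:,0],-p[:,1],-np.ones(len(p))]@T[:3,:3].T
    return T[:3,3],d
def onz(n,uv,z):
    o,d=ray(n,uv);z=np.broadcast_to(z,len(d));return o+d*((z-o[2])/d[:,2])[:,None]
def proj(n,P):
    c=manip.calibration(n);T=np.array(c['world_from_camera']);q=(np.atleast_2d(P)-T[:3,3])@T[:3,:3]
    s=np.c_[q[:,0],-q[:,1]]/-q[:,2:];s*=1+c['k1']*(s**2).sum(1)[:,None]
    return s*[c['fx'],c['fy']]+[c['cx'],c['cy']]
def tri(uvs,uvt):
    o1,d1=ray("scene",[uvs]);o2,d2=ray("top",[uvt]);d1=d1[0];d2=d2[0]
    s=np.linalg.lstsq(np.c_[d1,-d2],o2-o1,rcond=None)[0]
    a=o1+s[0]*d1;b=o2+s[1]*d2;return (a+b)/2,np.linalg.norm(a-b)
E
python3 - <<'E'
import cv2,numpy as np
s=cv2.imread('pics/scene0.png');t=cv2.imread('pics/top0.png')
def cr(im,x,y,w,h,k): return cv2.resize(im[y:y+h,x:x+w],None,fx=k,fy=k,interpolation=cv2.INTER_CUBIC)
a=np.hstack([cr(t,110,200,64,50,6),cr(s,140,140,64,50,6)])
b=np.hstack([cr(t,200,145,128,60,3),cr(s,222,150,128,100,3)[:180*2][:300]][:1]+[np.zeros((180,384,3),np.uint8)])
b2=cr(s,220,145,128,100,3)
o=np.zeros((600,768,3),np.uint8);o[:300]=a;o[300:480,:384]=b[:,:384];o[300:600,384:]=b2
cv2.imwrite('pics/z1.png',np.clip(o*1.6,0,255).astype(np.uint8))
E
```

```text
(no output)
```

View pics/z1.png

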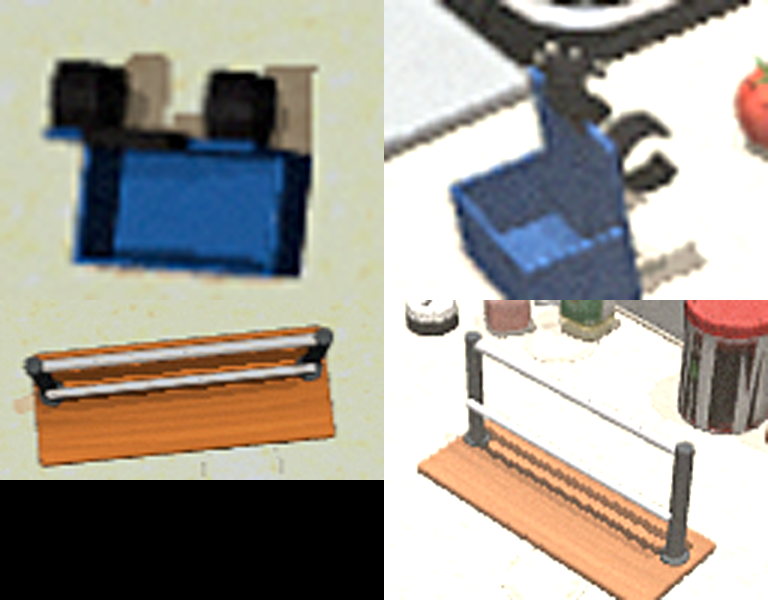

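The zoom shows, in top-view crop pixels (6x): clips at (90,95) and (240,105), the tab top at (90..185,137) and tray front corners at (75,262) and (298,275). In the 3x stand crops, the post tops are at (36,365) and (322,336) in the top view, and (473,338) and (684,450) in the scene view.

Run:
```python
from h import *
np.set_printoptions(precision=4,suppress=True)
def c(p,x,y,k,oy=0,ox=0): return [(p[0]-ox+.5)/k-.5+x,(p[1]-oy+.5)/k-.5+y]
T=lambda p:c(p,110,200,6); S=lambda p:c(p,140,140,6,0,384)
TS=lambda p:c(p,200,145,3,300); SS=lambda p:c(p,220,145,3,300,384)
P=onz("top",[TS((36,365)),TS((322,336))],.15);print("posts top",P)
for a,b in(((473,338),(36,365)),((684,450),(322,336))): print("tri",tri(SS(a),TS(b)))
Q=onz("scene",[SS((473,338)),SS((684,450))],.15);print("posts scene",Q)
for N,R in(("t",P),("s",Q)):
    d=R[0]-R[1];print(N,np.linalg.norm(d),"yaw",np.arctan2(-d[0],d[1]),"mid",R.mean(0))
B=onz("top",[TS((46,367)),TS((318,339))],.14);d=B[0]-B[1];print("bar",B,np.arctan2(-d[0],d[1]))
print("base corners",onz("top",[TS((40,466)),TS((335,437))],.012))
# caddy
F=onz("top",[T((75,262)),T((298,275))],.05);d=F[0]-F[1];print("front",F,np.linalg.norm(d),np.arctan2(-d[0],d[1]))
C=onz("top",[T((90,95)),T((240,105))],.104);d=C[0]-C[1];print("clips",C,np.linalg.norm(d),np.arctan2(-d[0],d[1]),C.mean(0))
print("tab",onz("top",[T((90,137)),T((185,139)),T((138,138))],.132))
im=cv2.imread('pics/top0.png');h=cv2.cvtColor(im,cv2.COLOR_BGR2HSV)
m=cv2.inRange(h,(100,120,40),(130,255,255));m[:200]=0;m[250:]=0;m[:,:110]=0;m[:,175:]=0
print(cv2.minAreaRect(cv2.findNonZero(m)))
# jars
t=onz("top",[(344,219),(381,208)],[.105,.09]);print("jars",t)
```

```text
posts top [[ 0.599   0.1142  0.15  ]
 [ 0.6244 -0.1495  0.15  ]]
tri (array([0.599 , 0.1143, 0.1496]), np.float64(0.00037938222715967827))
tri (array([ 0.6256, -0.1502,  0.1467]), np.float64(0.0009558428477230067))
posts scene [[ 0.5984  0.114   0.15  ]
 [ 0.6229 -0.1529  0.15  ]]
t 0.2648875150851987 yaw 0.09583572909498271 mid [ 0.6117 -0.0176  0.15  ]
s 0.268041194853355 yaw 0.09136785026445492 mid [ 0.6107 -0.0195  0.15  ]
bar [[ 0.5993  0.1063  0.14  ]
 [ 0.624  -0.1469  0.14  ]] 0.09742908912167786
base corners [[ 0.5225  0.1286  0.012 ]
 [ 0.5509 -0.1775  0.012 ]]
front [[0.3884 0.3963 0.05  ]
 [0.3824 0.2824 0.05  ]] 0.11401794957771152 -0.05230581767976614
clips [[0.4676 0.3711 0.104 ]
 [0.4627 0.2974 0.104 ]] 0.0738386995929152 -0.06613714616009236 [0.4652 0.3343 0.104 ]
tab [[0.4457 0.3592 0.132 ]
 [0.4448 0.3139 0.132 ]
 [0.4453 0.3363 0.132 ]]
((137.043212890625, 233.12368774414062), (39.52680206298828, 22.119871139526367), 3.945185899734497)
jars [[ 0.4545 -0.2553  0.105 ]
 [ 0.4863 -0.3675  0.09  ]]
```

```bash
cat >> h.py <<'E'
from scipy.spatial.transform import Rotation as Ro
def go(p,yaw):
    "tool pointing down, tool y at world angle yaw (or its half turn, nearer): print rotvec and shift in tool axes"
    o=manip.get_obs();R=Ro.from_quat(o['ee_rot'])
    best=min((R.inv()*Ro.from_matrix(np.array([[-np.sin(a)*-1*-1*-1,np.cos(a),0],[-np.cos(a),np.sin(a),0],[0,0,-1]]).T if 0 else np.c_[[np.sin(a),-np.cos(a),0],[np.cos(a),np.sin(a),0],[0,0,-1]]) for a in(yaw,yaw+np.pi)),key=lambda r:r.magnitude())
    print("rot",best.as_rotvec().round(4),"shift",R.inv().apply(np.array(p)-o['position']).round(4),"pos",o['position'].round(4))
E
sed -i 's/Ro.from_matrix(np.array.*if 0 else np.c_/Ro.from_matrix(np.c_/' h.py
python3 -c "
from h import *
go([.4453,.3363,.2],-.06);go([.4453,.3363,.108],-.06)"
```

```text
Traceback (most recent call last):
  File "h.py", line 22, in go
    best=min((R.inv()*Ro.from_matrix(np.c_[[np.sin(a),-np.cos(a),0],[np.cos(a),np.sin(a),0],[0,0,-1]]) for a in(yaw,yaw+np.pi)),key=lambda r:r.magnitude())
  File "h.py", line 22, in <genexpr>
    best=min((R.inv()*Ro.from_matrix(np.c_[[np.sin(a),-np.cos(a),0],[np.cos(a),np.sin(a),0],[0,0,-1]]) for a in(yaw,yaw+np.pi)),key=lambda r:r.magnitude())
                      ~~~~~~~~~~~~~~^^^^^^^^^^^^^^^^^^^^^^^^^^^^^^^^^^^^^^^^^^^^^^^^^^^^^^^^^^^^^^^^^^
  File "scipy/spatial/transform/_rotation.pyx", line 1143, in scipy.spatial.transform._rotation.Rotation.from_matrix
ValueError: Non-positive determinant (left-handed or null coordinate frame) in rotation matrix 0: [[-0.05996401  0.99820054  0.        ]
 [-0.99820054 -0.05996401  0.        ]
 [ 0.          0.         -1.        ]].
```

```bash
sed -i 's/\[\[np.sin(a),-np.cos(a),0\]/[[-np.sin(a),np.cos(a),0]/' h.py
python3 -c "
from h import *
go([.4453,.3363,.2],-.06)"
```

```text
rot [-1.100e-03  8.000e-04  1.178e+00] shift [-0.2533 -0.1274  0.0308] pos [0.2733 0.5617 0.2306]
```

The manual's scale: shifts go in shares of 750 mm and turns go in shares of pi rad. Converting my numbers, -0.2533 m / 0.75 = -0.3377, -0.25 m / 0.75 = -0.3333, 1.178 rad / 3.1416 = 0.375.

```bash
echo '[{"rot": [0,0,0.0605],"pos": [-0.0533,-0.0267,0],"aperture": 0.7},{"rot": [0,0,0.1178],"pos": [-0.12,-0.06,0],"aperture": 0.7},{"rot": [0,0,0.1783],"pos": [-0.1867,-0.0933,0],"aperture": 0.7},{"rot": [0,0,0.2387],"pos": [-0.2533,-0.1267,0],"aperture": 0.7},{"rot": [0,0,0.296],"pos": [-0.3067,-0.1533,0.0133],"aperture": 0.7},{"rot": [-0.0003,0.0003,0.3501],"pos": [-0.3333,-0.1693,0.04],"aperture": 0.7},{"rot": [-0.0004,0.0003,0.375],"pos": [-0.3377,-0.1699,0.0411],"aperture": 0.7},{"rot": [-0.0004,0.0003,0.375],"pos": [-0.3377,-0.1699,0.0411],"aperture": 0.7},{"rot": [-0.0004,0.0003,0.375],"pos": [-0.3377,-0.1699,0.0411],"aperture": 0.7},{"rot": [-0.0004,0.0003,0.375],"pos": [-0.3377,-0.1699,0.0411],"aperture": 0.7}]' | python3 jog.py; python3 -c "
from h import *
print(manip.get_obs()['joint_pos'].round(2));go([.4453,.3363,.108],-.06)
im=manip.camera('top');cv2.imwrite('pics/t2.png',cv2.resize(im[180:260,90:190],None,fx=6,fy=6))"
```

```text
clock: 1.35
position: [0.4452, 0.3371, 0.2007]
ee_rot: [0.727, 0.686, 0.001, -0.0]
ft_force: [-1.4, 0.5, -0.1]
grip_width: 0.7
grasp_force: 0.0
[-0.92  0.2   0.21  1.7  -0.05  1.25 -0.75]
rot [ 0.0005 -0.0015  0.0019] shift [-0.001   0.0001  0.0927] pos [0.4452 0.3371 0.2007]
```

View pics/t2.png

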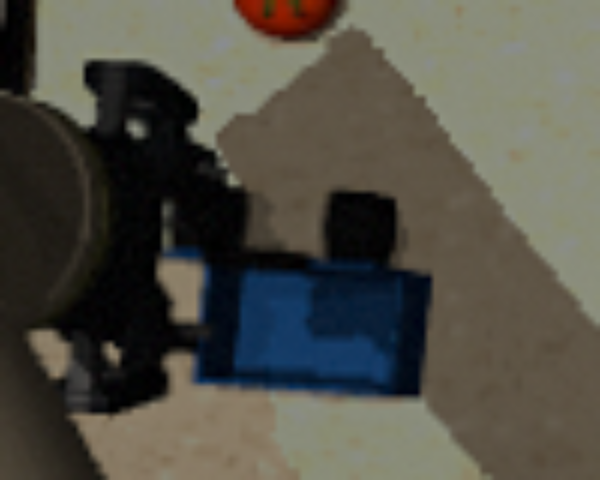

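The picture shows the fingertips at crop (205,335) and (235,215), straddling the tab at (275,258). The offset is what parallax from the 7 cm height would give. Descending and gripping.

To row units: 0.0927 m / 0.75 = 0.1236, 0.08 m / 0.75 = 0.1067, 0.002 rad / 3.1416 = 0.0006.

```bash
echo '[{"pos": [0,0,0.04],"aperture": 0.7},{"pos": [-0.0013,0,0.08],"aperture": 0.7},{"rot": [0,-0.0003,0.0006],"pos": [-0.0013,0,0.1067],"aperture": 0.7},{"rot": [0,-0.0003,0.0006],"pos": [-0.0013,0,0.1236],"aperture": 0.7},{"rot": [0,-0.0003,0.0006],"pos": [-0.0013,0,0.1236],"aperture": 0.7},{"rot": [0,-0.0003,0.0006],"pos": [-0.0013,0,0.1236],"aperture": 0.7},{"rot": [0,-0.0003,0.0006],"pos": [-0.0013,0,0.1236],"aperture": 0.0},{"rot": [0,-0.0003,0.0006],"pos": [-0.0013,0,0.1236],"aperture": 0},{"rot": [0,-0.0003,0.0006],"pos": [-0.0013,0,0.1236],"aperture": 0},{"rot": [0,-0.0003,0.0006],"pos": [-0.0013,0,0.1236],"aperture": 0},{"rot": [0,-0.0003,0.0006],"pos": [-0.0013,0,0.1236],"aperture": 0},{"rot": [0,-0.0003,0.0006],"pos": [-0.0013,0,0.1236],"aperture": 0}]' | python3 jog.py 50
```

```text
clock: 2.9
position: [0.4455, 0.3357, 0.1078]
ee_rot: [0.729, 0.685, 0.0, 0.0]
ft_force: [0.3, -0.7, -0.4]
grip_width: 0.102
grasp_force: 52.7
```

```bash
python3 -c "
from h import *
o=manip.get_obs();R=Ro.from_quat(o['ee_rot']).as_matrix();print(R.round(4))
go([.4455,.3357,.17],-.06);go([.5104,-.0271,.164],.095)"
```

```text
[[ 6.210e-02  9.981e-01  5.000e-04]
 [ 9.981e-01 -6.210e-02  2.000e-04]
 [ 2.000e-04  5.000e-04 -1.000e+00]]
rot [ 0.0005 -0.0002 -0.0021] shift [-0.      0.     -0.0622] pos [0.4455 0.3357 0.1078]
rot [ 0.0005 -0.0002 -0.1571] shift [-0.3581  0.0873 -0.0562] pos [0.4455 0.3357 0.1078]
```

To row units: -0.3581 m / 0.75 = -0.4775, -0.35 m / 0.75 = -0.4667, -0.157 rad / 3.1416 = -0.05.

```bash
echo '[{"pos": [0,0,-0.0267],"aperture": 0},{"pos": [0,0,-0.06],"aperture": 0},{"pos": [-0.0133,0,-0.0749],"aperture": 0},{"rot": [0,0,-0.0064],"pos": [-0.0667,0.016,-0.0749],"aperture": 0},{"rot": [0,0,-0.0127],"pos": [-0.12,0.0293,-0.0749],"aperture": 0},{"rot": [0,0,-0.0191],"pos": [-0.1733,0.0427,-0.0749],"aperture": 0},{"rot": [0,0,-0.0255],"pos": [-0.2267,0.056,-0.0749],"aperture": 0},{"rot": [0,0,-0.0318],"pos": [-0.28,0.0693,-0.0749],"aperture": 0},{"rot": [0,0,-0.0382],"pos": [-0.3333,0.0827,-0.0749],"aperture": 0},{"rot": [0,0,-0.0446],"pos": [-0.3867,0.0947,-0.0749],"aperture": 0},{"rot": [0,0,-0.05],"pos": [-0.44,0.1067,-0.0749],"aperture": 0},{"rot": [0,0,-0.05],"pos": [-0.4667,0.1147,-0.0749],"aperture": 0},{"rot": [0.0002,0,-0.05],"pos": [-0.4775,0.1164,-0.0749],"aperture": 0},{"rot": [0.0002,0,-0.05],"pos": [-0.4775,0.1164,-0.0749],"aperture": 0},{"rot": [0.0002,0,-0.05],"pos": [-0.4775,0.1164,-0.0749],"aperture": 0},{"rot": [0.0002,0,-0.05],"pos": [-0.4775,0.1164,-0.0749],"aperture": 0}]' | python3 jog.py; python3 -c "
from h import *
a=manip.camera('top');b=manip.camera('scene');cv2.imwrite('pics/ta.png',a);cv2.imwrite('pics/sa.png',b)
cv2.imwrite('pics/z3.png',np.vstack([cv2.resize(a[145:235,180:340],None,fx=3.3,fy=3.3),cv2.resize(b[130:220,200:360],None,fx=3.3,fy=3.3)]))"
```

```text
clock: 4.9
position: [0.5103, -0.0261, 0.1639]
ee_rot: [0.672, 0.74, 0.0, -0.0]
ft_force: [-0.1, 0.2, -1.9]
grip_width: 0.106
grasp_force: 52.5
```

View pics/z3.png

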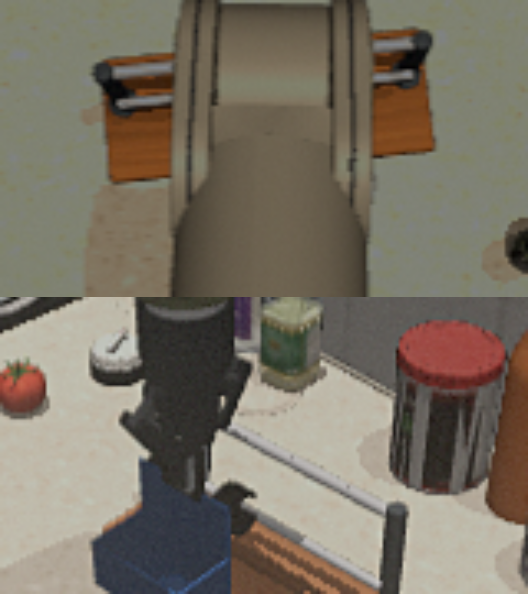

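The wrist hides the caddy from above. In the scene view it hangs upright in the gripper, with the right clip near crop (237,505) and facing the bar. I'll check the predicted clip and caddy corners against the pixels.

Run:
```python
from h import *
o=manip.get_obs();R=Ro.from_quat(o['ee_rot']).as_matrix()
X=R[:,1];Z=-R[:,2];Y=np.cross(Z,X);t=o['position'];org=t-.029*X-.108*Z
w=lambda x,y,z:org+np.array([x,y,z])/1e3@np.array([X,Y,Z])
pts={'clipC':(50,-50,84),'ctop':(50,-50,104),'cback':(70,-50,84),'plateTR':(32,-52,104),'frontR50':(-33,-52,50),'frontL50':(-33,52,50),'rim R back':(27,-52,50)}
s=cv2.imread('pics/sa.png')
for k,v in pts.items():
    u=proj('scene',w(*v))[0];print(k,((u-[200,130]+.5)*3.3+[0,297]).round(0))
go([.5901,-.0205,.1638],.095);go([.5901-.030*.9955,-.0205-.03*.095,.1638],.095)
h=cv2.cvtColor(s,cv2.COLOR_BGR2HSV);m=cv2.inRange(h,(105,90,30),(130,255,255));m[:130]=0;m[220:]=0;m[:,:220]=0;m[:,275:]=0
i=np.argwhere(m);print(i.min(0),i.max(0))
cv2.imwrite('pics/z4.png',cv2.resize(s[160:210,225:285],None,fx=10,fy=10,interpolation=cv2.INTER_CUBIC))
```

```text
clipC [253. 522.]
ctop [253. 503.]
cback [269. 510.]
plateTR [240. 514.]
frontR50 [185. 604.]
frontL50 [ 97. 547.]
rim R back [236. 567.]
rot [ 0.     -0.0004  0.0009] shift [-0.0017  0.08    0.0001] pos [ 0.5103 -0.0265  0.1639]
rot [ 0.     -0.0004  0.0009] shift [-0.0017  0.05    0.0001] pos [ 0.5103 -0.0265  0.1639]
[180 229] [219 269]
```

View pics/z4.png

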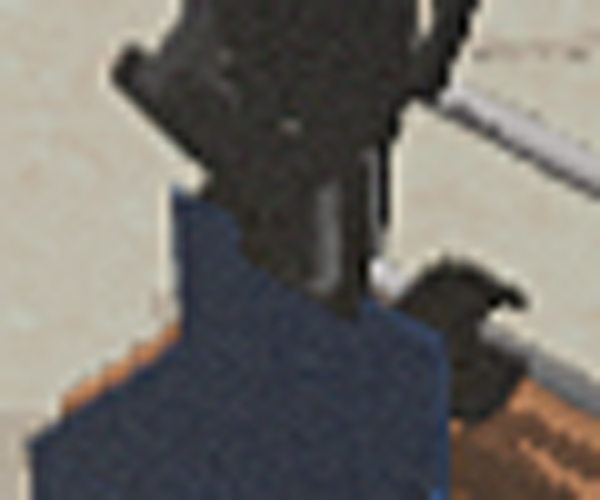

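The corners match to within about 1 px once I allow for the caddy sitting about 5 mm toward +y in the grip, which is harmless. The clip's upper tip at (522,300) agrees with the expected height, so I'll slide it in.

To row units: 0.068 m / 0.75 = 0.0907, 0.065 m / 0.75 = 0.0867, 0.001 rad / 3.1416 = 0.0003.

```bash
echo '[{"pos": [0,0.0267,0],"aperture": 0},{"rot": [0,0,0.0003],"pos": [-0.0013,0.0533,0],"aperture": 0},{"rot": [0,0,0.0003],"pos": [-0.0023,0.0667,0],"aperture": 0},{"rot": [0,0,0.0003],"pos": [-0.0023,0.0733,0],"aperture": 0},{"rot": [0,0,0.0003],"pos": [-0.0023,0.08,0],"aperture": 0},{"rot": [0,0,0.0003],"pos": [-0.0023,0.0867,0],"aperture": 0},{"rot": [0,0,0.0003],"pos": [-0.0023,0.0907,0],"aperture": 0},{"rot": [0,0,0.0003],"pos": [-0.0023,0.0907,0],"aperture": 0},{"rot": [0,0,0.0003],"pos": [-0.0023,0.0907,0],"aperture": 0}]' | python3 jog.py; python3 -c "
from h import *
o=manip.get_obs();print(o['ft_force'],o['torque']);go([.5901,-.0205,.1638],.095)"
```

```text
clock: 6.12
position: [0.5781, -0.0223, 0.1639]
ee_rot: [0.673, 0.74, 0.0, -0.0]
ft_force: [0.0, 0.2, -1.9]
grip_width: 0.106
grasp_force: 52.5
[ 0.03594942  0.21509833 -1.91303075] [-0.00386933 -0.04997162 -0.02823666]
rot [-0.0001 -0.0003 -0.0011] shift [0.0007 0.0121 0.0001] pos [ 0.5781 -0.0223  0.1639]
```

To row units: 0.012 m / 0.75 = 0.016, 0.009 m / 0.75 = 0.012, -0.001 rad / 3.1416 = -0.0003.

```bash
echo '[{"pos": [0,0.0067,0],"aperture": 0},{"pos": [0,0.012,0],"aperture": 0},{"rot": [0,0,-0.0003],"pos": [0,0.016,0],"aperture": 0},{"rot": [0,0,-0.0003],"pos": [0,0.016,0],"aperture": 0},{"rot": [0,0,-0.0003],"pos": [0,0.016,0.004],"aperture": 0},{"rot": [0,0,-0.0003],"pos": [0,0.016,0.0067],"aperture": 0},{"rot": [0,0,-0.0003],"pos": [0,0.016,0.0093],"aperture": 0},{"rot": [0,0,-0.0003],"pos": [0,0.016,0.0093],"aperture": 0},{"rot": [0,0,-0.0003],"pos": [0,0.016,0.0093],"aperture": 0}]' | python3 jog.py; python3 -c "
from h import *
o=manip.get_obs();print(o['ft_force'],o['torque']);a=manip.camera('scene');cv2.imwrite('pics/z5.png',cv2.resize(a[130:220,220:340],None,fx=6,fy=6,interpolation=cv2.INTER_CUBIC))"
```

```text
clock: 7.25
position: [0.5902, -0.0212, 0.157]
ee_rot: [0.673, 0.74, 0.0, -0.0]
ft_force: [-0.5, -0.7, -1.5]
grip_width: 0.102
grasp_force: 52.5
[-0.50901494 -0.73082759 -1.51243038] [-0.01861449  0.02695474  0.05613568]
```

View pics/z5.png

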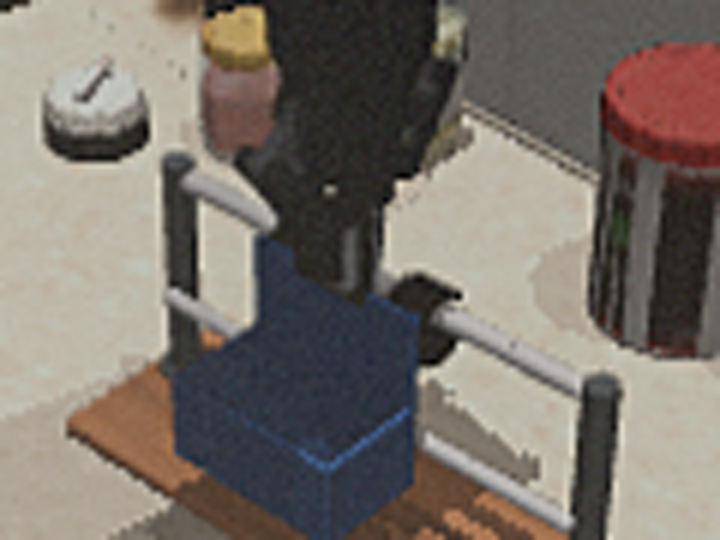

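The bar (440,315) passes through the clip, so I'll lower until the weight transfers.

To row units: 0.003 m / 0.75 = 0.004, 0.002 m / 0.75 = 0.0027.

```bash
echo '[{"pos": [0,0,0.0013],"aperture": 0},{"pos": [0,0,0.0027],"aperture": 0},{"pos": [0,0,0.004],"aperture": 0},{"pos": [0,0,0.004],"aperture": 0},{"pos": [0,0,0.004],"aperture": 0}]' | python3 jog.py
```

```text
clock: 7.92
position: [0.5902, -0.0212, 0.154]
ee_rot: [0.673, 0.74, 0.0, -0.0]
ft_force: [-0.3, -1.0, -1.8]
grip_width: 0.105
grasp_force: 52.6
```

To row units: 0.001 m / 0.75 = 0.0013, 0.0005 m / 0.75 = 0.0007.

```bash
echo '[{"pos": [0,0,0.0007],"aperture": 0},{"pos": [0,0,0.0013],"aperture": 0},{"pos": [0,0,0.0013],"aperture": 0},{"pos": [0,0,0.0013],"aperture": 0}]' | python3 jog.py;echo '[{"pos": [0,0,0.0007],"aperture": 0},{"pos": [0,0,0.0013],"aperture": 0},{"pos": [0,0,0.0013],"aperture": 0},{"pos": [0,0,0.0013],"aperture": 0}]' | python3 jog.py
```

```text
clock: 8.43
position: [0.5904, -0.0212, 0.1537]
ee_rot: [0.673, 0.74, 0.0, 0.0]
ft_force: [-3.5, 0.8, 6.4]
grip_width: 0.106
grasp_force: 53.7
clock: 8.93
position: [0.5906, -0.0212, 0.1536]
ee_rot: [0.673, 0.74, 0.001, 0.0]
ft_force: [-6.1, -0.1, 12.4]
grip_width: 0.104
grasp_force: 54.7
```

To row units: -0.1 m / 0.75 = -0.1333, -0.06 m / 0.75 = -0.08.

```bash
echo '[{"pos": [0,0,-0.0011],"aperture": 0},{"pos": [0,0,-0.002],"aperture": 0},{"pos": [0,0,-0.002],"aperture": 0},{"pos": [0,0,-0.002],"aperture": 0.13},{"pos": [0,0,-0.002],"aperture": 0.2},{"pos": [0,0,-0.002],"aperture": 0.3},{"pos": [0,0,-0.002],"aperture": 0.4},{"pos": [0,0,-0.002],"aperture": 0.4},{"pos": [0,0,-0.04],"aperture": 0.4},{"pos": [0,0,-0.08],"aperture": 0.4},{"pos": [0,0,-0.1333],"aperture": 0.4},{"pos": [0,0,-0.1333],"aperture": 0.4},{"pos": [0,0,-0.1333],"aperture": 0.4}]' | python3 jog.py; python3 -c "
from h import *
go([.4545,-.2553,.22],.095)"
```

```text
clock: 10.55
position: [0.59, -0.0211, 0.2515]
ee_rot: [0.673, 0.74, -0.0, -0.0]
ft_force: [-0.2, -0.4, -0.4]
grip_width: 0.403
grasp_force: 0.0
rot [-0.0004 -0.0004  0.0001] shift [-0.2203 -0.1571  0.0315] pos [ 0.59   -0.0211  0.2515]
```

Run:
```python
from h import *
print(manip.get_obs()['joint_pos'].round(2))
a=manip.camera('scene');cv2.imwrite('pics/s6.png',a)
s=cv2.imread('pics/scene0.png');t=cv2.imread('pics/top0.png')
for n,im,(x0,y0,x1,y1) in(('scene',s,(290,245,325,300)),('top',t,(328,205,362,234))):
    m=np.zeros(im.shape[:2],np.uint8);m[y0:y1,x0:x1]=(im[y0:y1,x0:x1].max(2)<75)*255
    k,l,st,c=cv2.connectedComponentsWithStats(m);i=1+st[1:,4].argmax();print(n,st[i],c[i])
cr=lambda im,x,y,w,h,k:cv2.resize(im[y:y+h,x:x+w],None,fx=k,fy=k,interpolation=cv2.INTER_CUBIC)
o=np.zeros((600,800,3),np.uint8)
o[:280,:400]=np.clip(cr(t,325,200,50,35,8)*1.5,0,255);o[:560,400:800]=np.clip(cr(s,282,245,50,70,8)*1.2,0,255);o[290:590,:400]=cr(a,220,130,120,90,10/3)
cv2.imwrite('pics/z6.png',o)
```

```text
[-0.45  0.26  0.5   1.55 -0.13  1.37  0.15]
scene [298 255  16  18 232] [305.48275862 263.75862069]
top [333 212  22  16 265] [343.60754717 219.48301887]
```

View pics/z6.png

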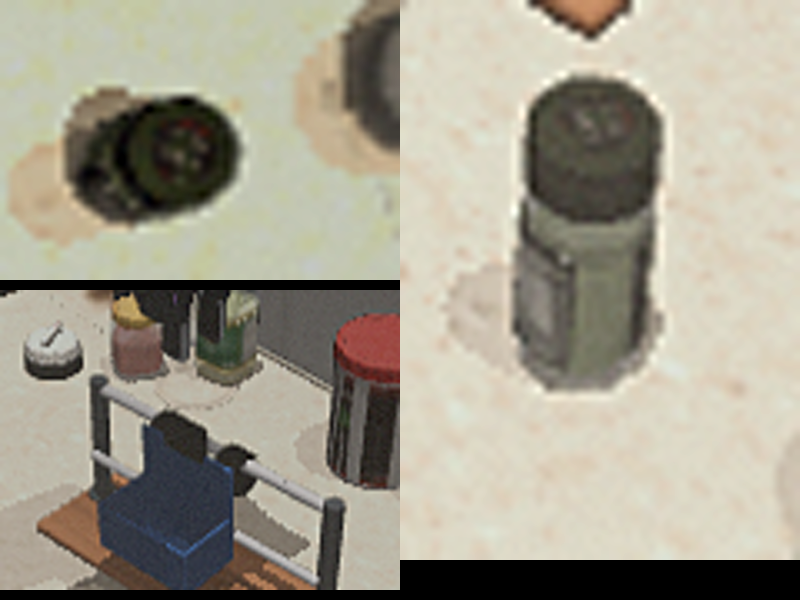

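The caddy hangs upright on the bar, and the fingers are clear of it. The spice jar's cap-top centre is at top crop (183,150) and scene crop (594,118). Next I'll triangulate the jar and measure the caddy's position along the bar.

Run:
```python
from h import *
np.set_printoptions(precision=4,suppress=True)
ut=((183.5/8)+324.5,150.5/8+199.5);us=(282+194.5/8-.5,245+118.5/8-.5)
print(tri(us,ut),onz('top',[ut],.105),onz('scene',[us],.105))
a=cv2.imread('pics/s6.png');f=lambda x,y:(220+(x+.5)/(10/3)-.5,130+(y-290+.5)/(10/3)-.5)
# tray rim z=.096, plate top right z=.150, tab top z=.178
print(onz('scene',[f(100,508),f(184,552),f(232,520),f(232,468)],[.096,.096,.096,.150]))
print('tab',onz('scene',[f(160,413),f(207,432)],.178))
X=np.array([np.cos(.095),np.sin(.095),0]);Y=np.array([-X[1],X[0],0]);org=np.array([.611,-.0185,.046])-.05*X+.003*Y
for n,v in dict(FL=(-33,52,50),FR=(-33,-52,50),PR=(32,-52,104),tabL=(29,22,132),tabR=(29,-22,132)).items(): print(n,org+(v[0]*X+v[1]*Y)/1e3+[0,0,v[2]/1e3])
```

```text
(array([ 0.4563, -0.2641,  0.1105]), np.float64(0.0007527840516327167)) [[ 0.4564 -0.2652  0.105 ]] [[ 0.4604 -0.2612  0.105 ]]
[[ 0.523   0.0246  0.096 ]
 [ 0.538  -0.0677  0.096 ]
 [ 0.5971 -0.0646  0.096 ]
 [ 0.5983 -0.0612  0.15  ]]
tab [[ 0.5807  0.0096  0.178 ]
 [ 0.5912 -0.0374  0.178 ]]
FL [0.5232 0.0284 0.096 ]
FR [ 0.533  -0.0752  0.096 ]
PR [ 0.5977 -0.069   0.15  ]
tabL [0.5877 0.0044 0.178 ]
tabR [ 0.5919 -0.0394  0.178 ]
```

```bash
python3 -c "
from h import *
go([.457,-.2635,.2],.095+1.5708)"
```

```text
rot [-9.0000e-04 -1.4000e-03 -1.5707e+00] shift [-0.2287 -0.1551  0.0511] pos [ 0.5897 -0.0211  0.251 ]
```

To row units: -0.2287 m / 0.75 = -0.3049, -0.21 m / 0.75 = -0.28, -1.57 rad / 3.1416 = -0.4997.

```bash
echo '[{"rot": [0,0,-0.0573],"pos": [-0.04,-0.0267,0],"aperture": 0.8},{"rot": [0,0,-0.1146],"pos": [-0.08,-0.0533,0],"aperture": 0.8},{"rot": [0,0,-0.1719],"pos": [-0.12,-0.08,0],"aperture": 0.8},{"rot": [0,0,-0.2292],"pos": [-0.16,-0.1067,0],"aperture": 0.8},{"rot": [0,0,-0.2865],"pos": [-0.2,-0.1333,0.0133],"aperture": 0.8},{"rot": [0,0,-0.3438],"pos": [-0.24,-0.16,0.0267],"aperture": 0.8},{"rot": [0,0,-0.4011],"pos": [-0.28,-0.1867,0.04],"aperture": 0.8},{"rot": [0,0,-0.4584],"pos": [-0.3049,-0.2067,0.0533],"aperture": 0.8},{"rot": [0,0,-0.4997],"pos": [-0.3049,-0.2068,0.068],"aperture": 0.8},{"rot": [0,0,-0.4997],"pos": [-0.3049,-0.2068,0.068],"aperture": 0.8},{"rot": [0,0,-0.4997],"pos": [-0.3049,-0.2068,0.068],"aperture": 0.8},{"rot": [0,0,-0.4997],"pos": [-0.3049,-0.2068,0.068],"aperture": 0.8}]' | python3 jog.py; python3 -c "
from h import *
print(manip.get_obs()['joint_pos'].round(2));go([.457,-.2635,.068],.095+1.5708)"
```

```text
clock: 12.1
position: [0.4578, -0.2633, 0.2011]
ee_rot: [-0.047, 0.999, 0.0, 0.0]
ft_force: [0.6, -0.6, 0.4]
grip_width: 0.802
grasp_force: 0.0
[-0.06  0.14  0.54  1.78 -0.08  1.24  2.17]
rot [ 0.0001  0.0002 -0.0018] shift [ 8.000e-04 -1.000e-04  1.331e-01] pos [ 0.4578 -0.2633  0.2011]
```

To row units: 0.133 m / 0.75 = 0.1773, 0.125 m / 0.75 = 0.1667.

```bash
echo '[{"pos": [0,0,0.0533],"aperture": 0.8},{"pos": [0,0,0.1067],"aperture": 0.8},{"pos": [0.0013,0,0.1467],"aperture": 0.8},{"pos": [0.0013,0,0.1667],"aperture": 0.8},{"pos": [0.0013,0,0.1773],"aperture": 0.8},{"pos": [0.0013,0,0.1773],"aperture": 0.8},{"pos": [0.0013,0,0.1773],"aperture": 0.8},{"pos": [0.0013,0,0.1773],"aperture": 0.4},{"pos": [0.0013,0,0.1773],"aperture": 0.3},{"pos": [0.0013,0,0.1773],"aperture": 0.3},{"pos": [0.0013,0,0.1773],"aperture": 0.3},{"pos": [0.0013,0,0.1773],"aperture": 0.3}]' | python3 jog.py 40; echo '[{"pos": [0,0,-0.04],"aperture": 0.3},{"pos": [0,0,-0.0933],"aperture": 0.3},{"pos": [0,0,-0.1467],"aperture": 0.3},{"pos": [0,0,-0.1867],"aperture": 0.3},{"pos": [0,0,-0.1867],"aperture": 0.3},{"pos": [0,0,-0.1867],"aperture": 0.3}]' | python3 jog.py; python3 -c "
from h import *
go([.5602,-.0173,.2],.095+1.5708)
a=manip.camera('scene');b=manip.camera('top');cv2.imwrite('pics/z7.png',np.vstack([cv2.resize(a[160:310,220:370],None,fx=2,fy=2),cv2.resize(b[130:280,240:390],None,fx=2,fy=2)]))"
```

```text
clock: 13.6
position: [0.4569, -0.2638, 0.0686]
ee_rot: [-0.047, 0.999, 0.0, 0.001]
ft_force: [-0.8, 0.5, 6.4]
grip_width: 0.462
grasp_force: 40.2
clock: 14.35
position: [0.456, -0.2633, 0.207]
ee_rot: [-0.047, 0.999, 0.0, -0.001]
ft_force: [-0.0, 0.1, -1.7]
grip_width: 0.468
grasp_force: 40.9
rot [ 0.0009 -0.001  -0.0007] shift [-0.1269  0.2351  0.0071] pos [ 0.456  -0.2633  0.207 ]
```

View pics/z7.png

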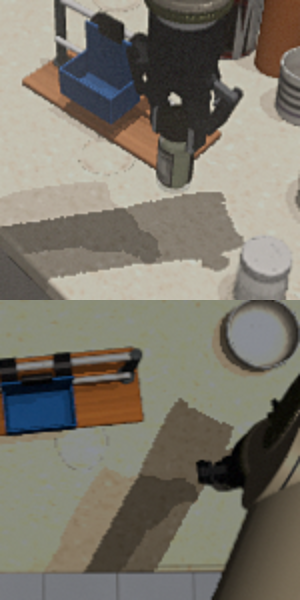

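The jar is in the gripper, held upright at scene crop (175,160). The top view shows the hanging tray at crop (5..75, 378..432), so I'll measure its centre there.

Run:
```python
from h import *
np.set_printoptions(precision=4,suppress=True)
b=manip.camera('top');cv2.imwrite('pics/t8.png',b)
h=cv2.cvtColor(b,cv2.COLOR_BGR2HSV);m=cv2.inRange(h,(95,110,40),(130,255,255));m[:150]=0;m[210:]=0;m[:,:215]=0;m[:,300:]=0
r=cv2.minAreaRect(cv2.findNonZero(m));print(r)
bp=cv2.boxPoints(r);P=onz('top',bp,.096);print(P)
X=np.array([np.cos(.095),np.sin(.095)]);Y=np.array([-X[1],X[0]])
print(((P[:,:2]-[.611,-.0185])@np.c_[X,Y]))
```

```text
((259.2484436035156, 181.6519775390625), (25.0707950592041, 36.22126770019531), 83.8844985961914)
[[ 0.5961  0.0395  0.096 ]
 [ 0.6067 -0.0651  0.096 ]
 [ 0.5335 -0.0719  0.096 ]
 [ 0.523   0.0316  0.096 ]]
[[-0.0094  0.0592]
 [-0.0087 -0.046 ]
 [-0.0822 -0.0459]
 [-0.0829  0.0582]]
```

Tray centre is +6.4 mm along the bar and its front edge is at -82.5 mm (expected -83), so the target holds.

To row units: 0.2351 m / 0.75 = 0.3135, 0.23 m / 0.75 = 0.3067.

```bash
echo '[{"pos": [-0.0267,0.04,0],"aperture": 0.3},{"pos": [-0.0533,0.0933,0],"aperture": 0.3},{"pos": [-0.08,0.1467,0],"aperture": 0.3},{"pos": [-0.1067,0.2,0],"aperture": 0.3},{"pos": [-0.1333,0.2467,0],"aperture": 0.3},{"pos": [-0.1533,0.2867,0],"aperture": 0.3},{"pos": [-0.1667,0.3067,0],"aperture": 0.3},{"pos": [-0.1692,0.3135,0],"aperture": 0.3},{"pos": [-0.1692,0.3135,0],"aperture": 0.3},{"pos": [-0.1692,0.3135,0],"aperture": 0.3},{"pos": [-0.1692,0.3135,0],"aperture": 0.3},{"pos": [-0.1692,0.3135,0],"aperture": 0.3}]' | python3 jog.py; python3 -c "
from h import *
go([.5602,-.0173,.125],.095+1.5708)"
```

```text
clock: 16.0
position: [0.5606, -0.0181, 0.2081]
ee_rot: [-0.047, 0.999, 0.0, 0.0]
ft_force: [0.4, 0.3, -1.6]
grip_width: 0.462
grasp_force: 40.9
rot [ 0.0003  0.0001 -0.0014] shift [0.0003 0.0008 0.0831] pos [ 0.5606 -0.0181  0.2081]
```

To row units: 0.083 m / 0.75 = 0.1107, 0.078 m / 0.75 = 0.104.

```bash
echo '[{"pos": [0,0,0.0267],"aperture": 0.3},{"pos": [0,0,0.0533],"aperture": 0.3},{"pos": [0,0,0.0733],"aperture": 0.3},{"pos": [0,0,0.0867],"aperture": 0.3},{"pos": [0,0,0.096],"aperture": 0.3},{"pos": [0,0,0.104],"aperture": 0.3},{"pos": [0,0,0.1107],"aperture": 0.3},{"pos": [0,0,0.1107],"aperture": 0.3},{"pos": [0,0,0.1107],"aperture": 0.3}]' | python3 jog.py; echo '[{"pos": [0,0,0.0013],"aperture": 0.3},{"pos": [0,0,0.0027],"aperture": 0.3},{"pos": [0,0,0.004],"aperture": 0.3},{"pos": [0,0,0.0053],"aperture": 0.3},{"pos": [0,0,0.0053],"aperture": 0.3},{"pos": [0,0,0.0053],"aperture": 0.3}]' | python3 jog.py
```

```text
clock: 17.12
position: [0.5609, -0.0176, 0.1252]
ee_rot: [-0.047, 0.999, 0.0, 0.0]
ft_force: [0.9, 0.7, -1.6]
grip_width: 0.465
grasp_force: 40.9
clock: 17.88
position: [0.5607, -0.0177, 0.121]
ee_rot: [-0.047, 0.999, 0.0, 0.0]
ft_force: [0.1, -0.4, -0.9]
grip_width: 0.464
grasp_force: 40.9
```

To row units: 0.001 m / 0.75 = 0.0013, 0.0005 m / 0.75 = 0.0007.

```bash
echo '[{"pos": [0,0,0.0007],"aperture": 0.3},{"pos": [0,0,0.0013],"aperture": 0.3},{"pos": [0,0,0.0013],"aperture": 0.3},{"pos": [0,0,0.0013],"aperture": 0.3}]' | python3 jog.py; echo '[{"pos": [0,0,0.0007],"aperture": 0.3},{"pos": [0,0,0.0013],"aperture": 0.3},{"pos": [0,0,0.0013],"aperture": 0.3},{"pos": [0,0,0.0013],"aperture": 0.3}]' | python3 jog.py; echo '[{"pos": [0,0,0.0007],"aperture": 0.3},{"pos": [0,0,0.0007],"aperture": 0.3},{"pos": [0,0,0.0007],"aperture": 0.3}]' | python3 jog.py
```

```text
clock: 18.38
position: [0.5607, -0.0176, 0.12]
ee_rot: [-0.047, 0.999, 0.0, 0.0]
ft_force: [0.3, 0.2, -0.4]
grip_width: 0.462
grasp_force: 40.9
clock: 18.88
position: [0.5607, -0.0177, 0.119]
ee_rot: [-0.047, 0.999, 0.0, -0.0]
ft_force: [-0.0, -0.9, -0.3]
grip_width: 0.464
grasp_force: 40.9
clock: 19.25
position: [0.5607, -0.0177, 0.1185]
ee_rot: [-0.047, 0.999, 0.0, -0.0]
ft_force: [0.5, -0.1, -0.4]
grip_width: 0.465
grasp_force: 40.9
```

To row units: 0.001 m / 0.75 = 0.0013, 0.0005 m / 0.75 = 0.0007.

```bash
echo '[{"pos": [0,0,0.0007],"aperture": 0.3},{"pos": [0,0,0.0013],"aperture": 0.3},{"pos": [0,0,0.0013],"aperture": 0.3}]' | python3 jog.py; python3 -c "
from h import *
a=manip.camera('scene');cv2.imwrite('pics/z9.png',cv2.resize(a[130:230,210:340],None,fx=6,fy=6,interpolation=cv2.INTER_CUBIC))"
```

```text
clock: 19.62
position: [0.5607, -0.0176, 0.1175]
ee_rot: [-0.047, 0.999, 0.0, -0.0]
ft_force: [-0.1, 0.1, -0.8]
grip_width: 0.467
grasp_force: 40.9
```

View pics/z9.png

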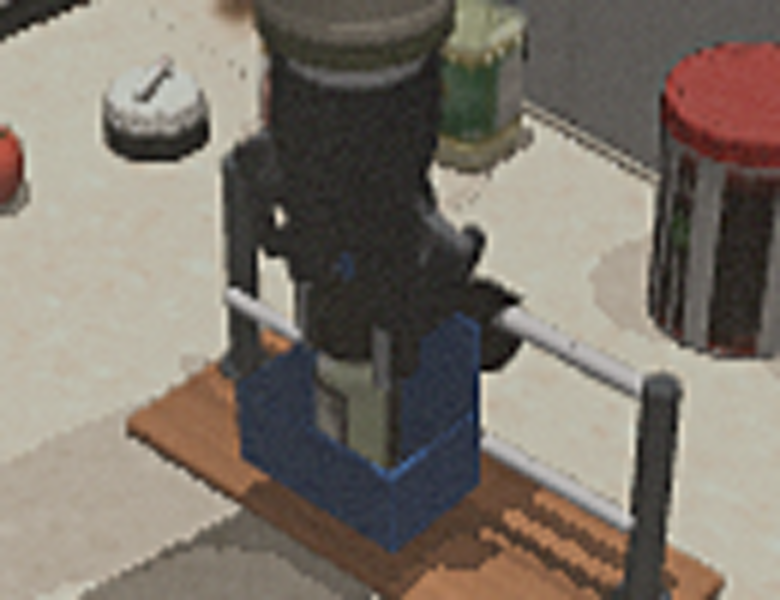

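The jar is inside the tray, centred between its walls. I'll keep lowering gently until there's clear contact.

The manual's scale: shifts go in shares of 750 mm and turns go in shares of pi rad. Converting my numbers, 0.001 m / 0.75 = 0.0013, 0.0005 m / 0.75 = 0.0007.

```bash
for i in 1; do echo '[{"pos": [0,0,0.0007],"aperture": 0.3},{"pos": [0,0,0.0013],"aperture": 0.3},{"pos": [0,0,0.0013],"aperture": 0.3}]' | python3 jog.py; done; echo '[{"pos": [0,0,0.0007],"aperture": 0.3},{"pos": [0,0,0.0013],"aperture": 0.3},{"pos": [0,0,0.0013],"aperture": 0.3}]' | python3 jog.py
```

```text
clock: 20.05
position: [0.561, -0.0176, 0.1173]
ee_rot: [-0.047, 0.999, 0.0, 0.0]
ft_force: [-3.0, -1.0, 7.6]
grip_width: 0.459
grasp_force: 41.7
clock: 20.42
position: [0.5612, -0.0177, 0.1172]
ee_rot: [-0.047, 0.999, 0.0, 0.001]
ft_force: [-5.5, 0.2, 15.7]
grip_width: 0.466
grasp_force: 42.5
```

Firm contact at 0.1173. I'll unload, release gently and withdraw.

To row units: -0.2 m / 0.75 = -0.2667, -0.18 m / 0.75 = -0.24.

```bash
echo '[{"pos": [0,0,-0.0013],"aperture": 0.3},{"pos": [0,0,-0.0021],"aperture": 0.3},{"pos": [0,0,-0.0021],"aperture": 0.3},{"pos": [0,0,-0.0021],"aperture": 0.5},{"pos": [0,0,-0.0021],"aperture": 0.55},{"pos": [0,0,-0.0021],"aperture": 0.6},{"pos": [0,0,-0.0021],"aperture": 0.7},{"pos": [0,0,-0.0021],"aperture": 0.7},{"pos": [0,0,-0.04],"aperture": 0.7},{"pos": [0,0,-0.08],"aperture": 0.7},{"pos": [0,0,-0.1333],"aperture": 0.7},{"pos": [0,0,-0.1867],"aperture": 0.7},{"pos": [0,0,-0.2133],"aperture": 0.7},{"pos": [0.1333,-0.08,-0.2133],"aperture": 0.7},{"pos": [0.2,-0.1333,-0.2133],"aperture": 0.7},{"pos": [0.2,-0.1867,-0.2133],"aperture": 0.7},{"pos": [0.2,-0.24,-0.2133],"aperture": 0.7},{"pos": [0.2,-0.2667,-0.2133],"aperture": 0.7},{"pos": [0.2,-0.2667,-0.2133],"aperture": 0.7},{"pos": [0.2,-0.2667,-0.2133],"aperture": 0.7}]' | python3 jog.py; python3 -c "
from h import *
a=manip.camera('scene');b=manip.camera('top');cv2.imwrite('pics/z10.png',np.vstack([cv2.resize(a[140:220,210:340],None,fx=3.6,fy=3.6),cv2.resize(b[140:220,200:330],None,fx=3.6,fy=3.6)]))"
```

```text
clock: 22.92
position: [0.4304, -0.2298, 0.2753]
ee_rot: [-0.048, 0.999, 0.0, -0.0]
ft_force: [-0.3, -0.3, 0.1]
grip_width: 0.702
grasp_force: 0.0
```

View pics/z10.png

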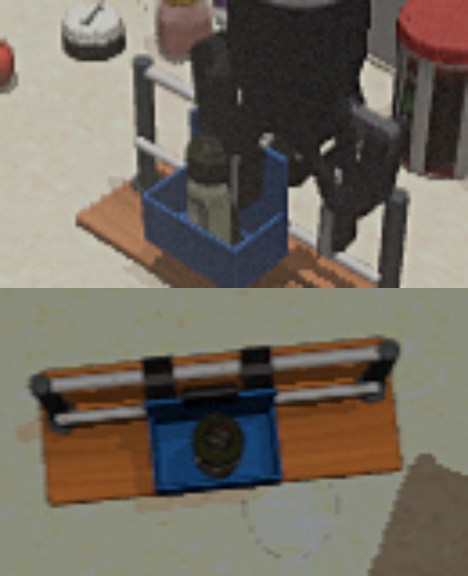

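The jar stands upright in the middle of the tray (top crop (218,445)), both clips are on the bar (crop (158,372) and (257,367)), and the robot is clear.

```bash
echo '[{"aperture": 0.7},{"aperture": 0.7},{"aperture": 0.7},{"aperture": 0.7}]' | python3 jog.py && python3 -c "
from workcell import manip
print(manip.hand_in())"
```

```text
clock: 23.52
position: [0.4302, -0.2309, 0.2754]
ee_rot: [-0.047, 0.999, 0.0, 0.0]
ft_force: [0.4, -0.1, -0.3]
grip_width: 0.703
grasp_force: 0.0
the job is handed in; nothing more can be done
None
```

The caddy hangs by both clips on the upper bar, the spice jar stands upright in its tray, and I handed the job in at 23.5 s; no verdict was returned.

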